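# Wedge the rocking breathing-pump test unit

## Task

The black test unit on the bench rocks because one corner foot is screwed up too short: press down on that corner of its lid with the fingertips to feel it rock, then push the wooden wedge, thin end first, along the bench under that foot until the unit no longer rocks but still stands level. Then press firmly on the same corner again to check it, and finish while holding it pressed, the fingers clear of the wedge. Nothing is to be gripped, lifted or carried, the unit is not to be shoved about, and the other things on the bench stay where they are.

Things in the scene. Friction and masses are not known exactly. Their poses are not given: they have to be found in the camera images.
- unit: black instrument box on four rubber feet, 3 kg +-20%. Origin at bench level under the loose foot; x points from the bare side, where the wedge enters, inward under the box; z up. Box fills x -20..200, y -260..20, z 20..85 mm. Feet 22 mm across at (0,0) loose, (180,0), (0,-240), (180,-240). A valve to 140 mm high stands on the lid (x 50..160, y -120..-250); gauge and knobs on the -y face
- corner_top (a point): spot to press: on the flat lid straight above the loose foot, 85 mm above the bench, 20 mm in from both edges. 1 to 3 N here (to 8 N if the fingertip drags on the lid) rocks the unwedged unit about the diagonal through the two neighbour feet, 144 mm away, until the loose foot meets the bench (sinks 4.5 to 8.5 mm); let go, it rocks back level. For the final check press with well over 5 N (8 to 20 N is good)
- loose_foot (a point): point fixed to the unit, at bench level straight under the loose foot (same place as the unit's origin). The other three feet stand on the bench and keep the unit level at rest; this foot hangs 4.5 to 8.5 mm above the bench, different each time and not told
- wedge: pale wooden wedge, 0.25 kg, 60 mm wide, 120 mm long. Origin at bench level, middle of the thin edge; own +x is the way it points, its body lies along -x: ramp 2 mm high at the thin edge, rising evenly to 16.6 mm at 112 mm back, then an upright push plate 8 mm thick, 40 mm high. Starts on the unit's bare side, thin edge 20 to 45 mm short of the loose foot's centre, roughly pointing at it
- wedge_tail (a point): where to push: middle of the outer face of the wedge's push plate, 120 mm back from the thin edge, 20 mm above the bench. The wedge slides freely with 1 to 3 N; when the ramp meets the foot the push stiffens, and above about 12 N the wedge shoves the whole unit along or jacks it out of level
- adaptor: bystander: white stepped plastic pipe adaptor standing upright, 38 mm across, 55 mm tall; origin under its centre
- tee: bystander: black push-fit tee for air tube, lying flat, 68 x 45 mm, 19 mm high; origin at bench level under the joint of its arms
- packer: bystander: flat plywood block 70 x 40 x 12 mm, no taper, not the wedge; origin under its centre
- jar: bystander: glass screw jar 60 mm across, 75 mm tall; origin under its centre
- screwdriver: bystander: screwdriver lying on the bench, handle to its own -x
- wrench: bystander: steel open-ended wrench lying on the bench, handle to its own -x
- coupling: bystander: brass stepped pipe coupling standing upright, 32 mm across, 30 mm tall; origin under its centre
There are look-alikes about, which are no part of the job. Of the things that look like the wedge, take the one that is farthest to the robot's right at the start.

How it is judged:
By the outcome, as a careful person would: the job done as asked, in the order asked, and still so for the second after the job is handed in, while the arm keeps its last pose, push and grip.
It also fails if it takes over 58 s, if anything falls off the work surface, if the arm or the gripper's body presses on something with over 40 N, if the wrist force passes 120 N, or if a joint passes its speed limit or range.

## Robot

A 6-joint arm with a two-finger parallel gripper is mounted at the origin on the work surface. World frame = base frame: x ahead of the robot, y to its left, z up, the work surface at z = 0. Lengths are in m, angles in rad, forces in N, time in s.
With the tool pointing down it reaches from about 0.25 to 0.775 m from the base axis. Payload 8.9 kg.
Tool frame: the origin (TCP) lies at the very end of the fingers, on their centre line; the grasp point (between the pads) lies 19 mm behind it; z points along the fingers, y is the line along which they close (so a half turn about z gives the same grasp; the last joint's range is limited). The gripper opens to 85 mm and grips with 20 to 120 N. Pads are 22 mm wide; open, the fingers measure 114 mm over their backs; the gripper's body (76 mm by 85 mm) begins 54 mm behind the grasp point. The pads swing forward as they close: fully open they stand 13 mm farther back than shut.
Start: joints at [-1.453, 0.291, -0.153, 1.127, 0, 1.431], TCP at [0.133, -0.508, 0.198] pointing down, gripper open.
Joint ranges: [-2.52, 2.52], [-0.91, 1.74], [-1.3, 1.37], [-1.96, 2.02], [-1.52, 1.47], [-3.14, 3.14]. Speed limits (rad/s): [2.22, 2.22, 2.79, 3.14, 3.14, 3.14].

## Interface

Orientations are given as a unit quaternion [w, x, y, z].
In Python, from bench import manip gives the robot as it stands. The module is installed in compiled form; this text tells all that it offers.
- The arm moves only by the tool arm_command, never from a script. Its arguments are lists of equal length, an entry for each row: "slide": the shift along the tool's x, y, z in cm, a list of three; "twist": the turn about the tool's z in degrees; "hand": the finger opening in cm, from 0 to 8.54. A call has 1 to 8 rows; each row shifts and turns the commanded pose from where the row before left it, along the tool's axes as they then stand; what a row does not reach is not made up. A row lasts 1/10 s, in which the tool goes at most 50 mm and 8.59 degrees, less where a joint would pass 70% of its speed; a pose out of reach is approached as far as the arm can. A call with a gripper value outside its range is refused whole. The fingers move at their own pace and stop on an object; the grip force is fixed at half the most. Time passes only in rows, so rows that do not move let the fingers close. It gives the time, the measured TCP pose, the force, the opening and the grip force at its end, in the units of the state.
- manip.get_state(): the state, without advancing time (a new reading comes with each control period).
- manip.read_camera(name): name is "side" or "top"; returns the picture (384x512x3 uint8, red, green, blue); there is no depth.
- manip.calibration(name): a dict with "intrinsics" (3x3 intrinsics, pixels), "extrinsics" (4x4, takes a point from world to camera coordinates). Camera axes: x right, y up, looking along -z (the intrinsics and any distortion apply to the point x, -y, -z); pixel columns grow to the right and rows downward; lengths in m; the calibration is good to about 2 mm. A picture is of the moment at which its call begins. calibration takes no time and is no camera call.
- manip.finish_job(): hands the job in; it is judged then, once.
The state is a dict: "time": time; "joints": joint angles; "dq": joint speeds; "joint_efforts": joint torques, N m; "ee_pos": TCP position; "tcp_rot": TCP orientation; "ft_force": force on the tool from outside, world axes, zero at the start; "torque": the same for the moment, N m; "grip_width": finger opening in m; "gripper_force": force on a finger pad.
Only numpy, scipy, OpenCV 4.12 (cv2) and the standard library are available. Lean on these libraries where they do the work, as an engineer would, in place of code of your own. Each camera call takes 0.05 s, during which the arm holds its last target. There are 200 camera calls.

## Working session

There is one attempt and no reset: what is moved stays moved. The work goes in short steps, Python scripts to look and compute and a tool call to move; the robot and the scene stay as the last step left them, time stands still between calls to the robot, and variables do not carry over. Pictures are saved under pics/ and viewed, at most 10 in all, crops included, and the job is handed in when it is done.

Besides the shell and the picture viewer there is one more tool, called after ">>>" by a JSON object that holds its "api" and its "payload", one argument or row to a line. arm_command: Moves the arm, as the interface text tells. Its arguments: {"type":"object","properties":{"slide":{"type":"array","items":{"type":"array","items":{"type":"number"}}},"twist":{"type":"array","items":{"type":"number"}},"hand":{"type":"array","items":{"type":"number"}}},"required":["slide","twist","hand"]}

```bash
mkdir -p pics; cat > h.py <<'E'
import cv2, numpy as np
from bench import manip
def cal(n):
    c=manip.calibration(n); return np.array(c["intrinsics"]),np.array(c["extrinsics"]),c
def ray(n,u,v):
    K,E,_=cal(n); d=np.linalg.inv(K)@[u,v,1]; d=np.array([d[0],-d[1],-d[2]])
    R,t=E[:3,:3],E[:3,3]; return -R.T@t, R.T@d
def onz(n,u,v,z):
    o,d=ray(n,u,v); return o+d*(z-o[2])/d[2]
def proj(n,p):
    K,E,_=cal(n); c=E[:3,:3]@np.array(p)+E[:3,3]; q=K@[c[0],-c[1],-c[2]]; return q[:2]/q[2]
E
python3 - <<'E'
from h import *
for n in("top","side"):
    im=manip.read_camera(n); cv2.imwrite(f"pics/{n}0.png",im[:,:,::-1])
    print(cal(n)[2])
s=manip.get_state(); print(s)
E
```

```text
{'intrinsics': array([[412.67166762,   0.        , 244.42054508],
       [  0.        , 412.67166762, 193.1068072 ],
       [  0.        ,   0.        ,   1.        ]]), 'extrinsics': array([[-0.04669064, -0.99889576,  0.00521999, -0.07633888],
       [ 0.97726438, -0.04459634,  0.2072812 , -0.56433616],
       [-0.20681952,  0.0147794 ,  0.97826748, -0.92485369],
       [ 0.        ,  0.        ,  0.        ,  1.        ]])}
{'intrinsics': array([[358.22648699,   0.        , 257.58718556],
       [  0.        , 358.22648699, 194.91485485],
       [  0.        ,   0.        ,   1.        ]]), 'extrinsics': array([[ 0.92080962, -0.38997545,  0.00536659, -0.54804133],
       [ 0.29084028,  0.69576948,  0.65674711, -0.15627311],
       [-0.25984916, -0.60317823,  0.7540918 , -0.78961671],
       [ 0.        ,  0.        ,  0.        ,  1.        ]])}
{'time': 0.1, 'joints': array([-1.45331678e+00,  2.91224395e-01, -1.54034219e-01,  1.12673274e+00,
       -2.64119868e-05,  1.43148655e+00]), 'dq': array([-0.00090394, -0.00207275,  0.00058154, -0.00120268,  0.00069921,
       -0.00075405]), 'joint_efforts': array([ 1.18102129e-03, -5.37976098e+01,  3.31921577e+01,  9.28316906e-03,
       -3.02261305e-04,  2.02134117e-06]), 'ee_pos': array([ 0.13327503, -0.50734661,  0.19699575]), 'tcp_rot': array([-5.97620126e-04,  9.91768545e-01,  1.28042169e-01, -6.68342757e-06]), 'ft_force': array([ 0.28853673,  0.002909  , -0.14805307]), 'torque': array([ 0.01052877,  0.00181556, -0.02179097]), 'gripper_force': 0.0, 'grip_width': 0.08551264579585212}
```

View pics/top0.png

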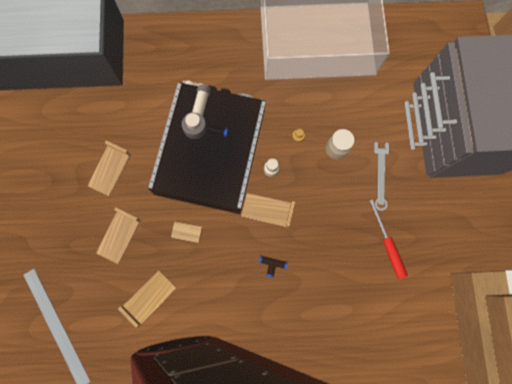

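View pics/side0.png

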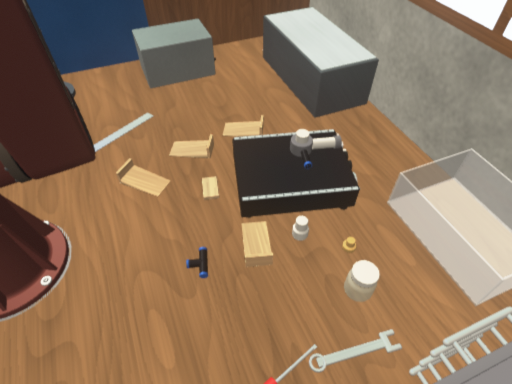

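Seen in the top view: the unit's lid spans (180,85)-(265,98)-(240,210)-(152,187), with its valve and gauge at the far end. The loose foot is therefore under the near-right corner, about (238,205).

Four things look like the wedge: top (109,168), (118,236), (147,299) and (268,210). The plain block at (187,232) is the packer. The one at (268,210) is farthest right (-y), lies on the unit's bare side and points at the corner. I'll confirm it in an enlarged crop.

```bash
python3 - <<'E'
from h import *
a=cv2.imread("pics/top0.png");b=cv2.imread("pics/side0.png")
A=cv2.resize(a[170:250,140:310],None,fx=4.7,fy=4.7,interpolation=cv2.INTER_CUBIC)[:,:795]
B=cv2.resize(b[180:280,220:372],None,fx=2.2,fy=2.2,interpolation=cv2.INTER_CUBIC)
C=cv2.resize(b[120:220,220:372],None,fx=2.2,fy=2.2,interpolation=cv2.INTER_CUBIC)
o=np.zeros((600,795,3),np.uint8);o[:A.shape[0],:A.shape[1]]=A;o[378:598,:B.shape[1]]=B;o[378:598,400:400+C.shape[1]]=C
cv2.imwrite("pics/crop.png",o)
for n,p,z in [("lid180,85",(180,85),.085),("265,98",(265,98),.085),("240,210",(240,210),.085),("152,187",(152,187),.085)]: print(n,onz("top",*p,z))
E
```

```text
lid180,85 [0.8330609  0.04344704 0.085     ]
265,98 [ 0.78956515 -0.16317904  0.085     ]
240,210 [ 0.51555452 -0.08989328  0.085     ]
152,187 [0.57908799 0.1121465  0.085     ]
```

View pics/crop.png

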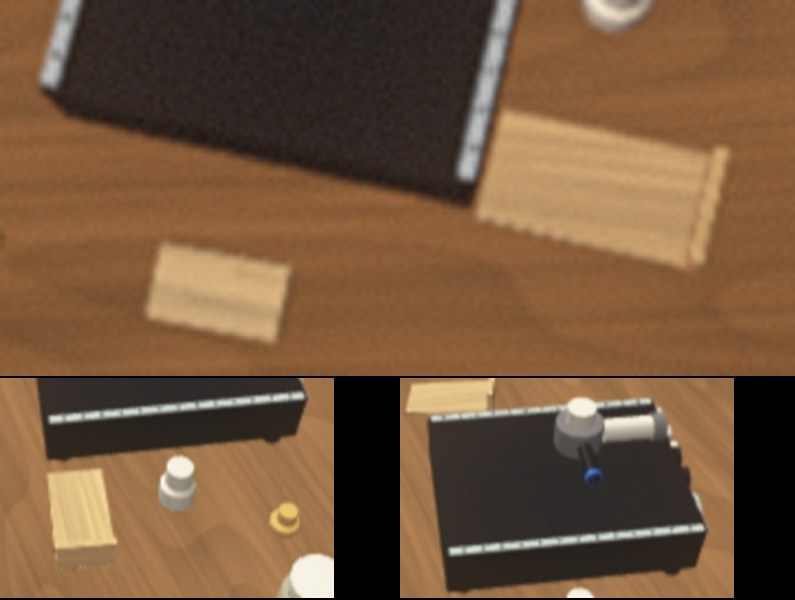

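The crop confirms the choice: at top (268,210) there is a ramp with its thin edge beside the box corner at (241,206) and its push plate at (292,214). Next I'll fit the unit and wedge poses from corner pixels in both views.

```bash
cat >> h.py <<'E'
from scipy.optimize import least_squares
def fit(obs,x0):
    def w(x,p): c,s=np.cos(x[2]),np.sin(x[2]); return [x[0]+c*p[0]-s*p[1],x[1]+s*p[0]+c*p[1],p[2]]
    r=least_squares(lambda x:np.concatenate([proj(n,w(x,p))-np.array(q) for n,p,q in obs]),x0,loss="soft_l1")
    return r.x,np.array([np.round(proj(n,w(r.x,p))-np.array(q),1) for n,p,q in obs])
E
python3 - <<'E'
from h import *
L=.085
U=[("top",(-.02,.02,L),(241.7,208.7)),("top",(.2,.02,L),(148.8,188.5)),("top",(-.02,-.26,L),(266,98)),("top",(.2,-.26,L),(178.5,84)),
("side",(-.02,.02,L),(242,199.5)),("side",(-.02,-.26,L),(357.5,188.5)),("side",(.2,.02,L),(233.5,138.2)),("side",(.2,-.26,L),(334.5,131))]
x,r=fit(U,[.53,-.07,1.7]);print("unit",x,np.degrees(x[2]));print(r.tolist())
W=[("top",(0,-.03,.002),(248.1,193.8)),("top",(0,.03,.002),(241.3,215.7)),("top",(-.12,-.03,.04),(294.9,201.9)),("top",(-.12,.03,.04),(289.4,226.4)),
("side",(0,-.03,.002),(266.4,221.8)),("side",(0,.03,.002),(241.8,222.7)),("side",(-.12,.03,.04),(245,259)),("side",(-.12,-.03,.04),(272.3,255))]
for s in (1,-1):
    y,r=fit(W,[.52,-.11,1.7]);
print("wedge",y,np.degrees(y[2]));print(r.tolist())
c,s=np.cos(x[2]),np.sin(x[2]);d=y[:2]-x[:2];print("thin edge in unit frame",c*d[0]+s*d[1],-s*d[0]+c*d[1],"rel yaw",np.degrees(y[2]-x[2]))
c,s=np.cos(y[2]),np.sin(y[2]);print("tail",y[0]-.12*c,y[1]-.12*s)
E
```

```text
unit [ 0.54182726 -0.07845673  1.30950783] 75.02927168703152
[[-0.6, 0.5], [-0.2, 0.7], [-0.2, 0.6], [-0.3, -3.3], [-0.0, 1.8], [4.5, 0.4], [-0.7, -0.0], [0.9, -1.7]]
wedge [ 0.54313492 -0.1008993   1.26432766] 72.44063862720157
[[-1.0, -0.6], [-0.3, 0.2], [0.3, 0.6], [-0.0, -0.1], [-0.0, -0.1], [-0.1, 0.8], [-0.1, -0.7], [0.7, 1.1]]
thin edge in unit frame -0.02134302180949464 -0.007060770793008921 rel yaw -2.5886330598299545
tail 0.5069316748370656 -0.21530788967043257
```

>>> {"api": "arm_command", "payload": {
  "slide": [
    [0, 0, 0],
    [0, 0, 0],
    [0, 0, 0],
    [0, 0, 0],
    [0, 0, 0],
    [0, 0, 0],
    [0, 0, 0],
    [0, 0, 0]
  ],
  "twist": [-7.4, -7.4, -7.4, -7.4, -7.4, -7.4, -7.4, -7.4],
  "hand": [0, 0, 0, 0, 0, 0, 0, 0]
}}

```text
time: 0.9
ee_pos: [0.1333, -0.5075, 0.1971]
tcp_rot: [-0.0, 0.798, 0.603, 0.0]
ft_force: [0.9, -0.1, -0.2]
grip_width: 0.0002
gripper_force: 0.0
```

```bash
cat >> h.py <<'E'
from scipy.spatial.transform import Rotation as Rn
def go(p):
    s=manip.get_state();q=s["tcp_rot"];R=Rn.from_quat([q[1],q[2],q[3],q[0]]).as_matrix()
    print("t",round(s["time"],2),"tcp",s["ee_pos"].round(4),"F",s["ft_force"].round(2),"w",round(s["grip_width"],4),"yaw tool x",np.degrees(np.arctan2(R[1,0],R[0,0])).round(1),"tool z",R[:,2].round(3))
    for t in np.atleast_2d(p): print("slide cm",(R.T@(t-s["ee_pos"])*100).round(2))
E
python3 -c "
from h import *
go([.542,-.078,.12]);print(manip.get_state()['joints'].round(2))"
```

```text
t 0.9 tcp [ 0.1333 -0.5075  0.1971] F [ 0.85 -0.08 -0.24] w 0.0002 yaw tool x 74.2 tool z [-0.     0.001 -1.   ]
slide cm [52.44 27.65  7.75]
[-1.45  0.29 -0.15  1.13  0.    0.39]
```

>>> {"api": "arm_command", "payload": {
  "slide": [
    [3.2, 1.7, 0],
    [3.2, 1.7, 0],
    [3.2, 1.7, 0],
    [3.2, 1.7, 0],
    [3.2, 1.7, 0],
    [3.2, 1.7, 0],
    [3.2, 1.7, 0],
    [3.2, 1.7, 0]
  ],
  "twist": [0, 0, 0, 0, 0, 0, 0, 0],
  "hand": [0, 0, 0, 0, 0, 0, 0, 0]
}}

```text
time: 1.7
ee_pos: [0.3357, -0.2981, 0.1974]
tcp_rot: [-0.0, 0.799, 0.601, 0.0]
ft_force: [0.0, 0.1, -1.0]
grip_width: -0.0003
gripper_force: 0.0
```

>>> {"api": "arm_command", "payload": {
  "slide": [
    [3.2, 1.7, 0.5],
    [3.2, 1.7, 0.5],
    [3.2, 1.7, 1],
    [3.2, 1.7, 1],
    [3.2, 1.7, 1],
    [3.2, 1.7, 1],
    [3, 1.7, 1],
    [0, 0, 0]
  ],
  "twist": [0, 0, 0, 0, 0, 0, 0, 0],
  "hand": [0, 0, 0, 0, 0, 0, 0, 0]
}}

```text
time: 2.5
ee_pos: [0.5121, -0.1162, 0.1359]
tcp_rot: [-0.001, 0.798, 0.603, -0.0]
ft_force: [-0.2, 0.6, 0.5]
grip_width: -0.0003
gripper_force: 0.0
```

```bash
python3 -c "
from h import *
go([.542,-.078,.09])"
```

```text
t 2.5 tcp [ 0.5121 -0.1162  0.1359] F [-0.24  0.56  0.53] w -0.0003 yaw tool x 74.1 tool z [-0.001  0.002 -1.   ]
slide cm [4.49 1.84 4.59]
```

>>> {"api": "arm_command", "payload": {
  "slide": [
    [2.25, 0.9, 0.9],
    [2.25, 0.9, 0.9],
    [0, 0, 1],
    [0, 0, 1],
    [0, 0, 0],
    [0, 0, 0]
  ],
  "twist": [0, 0, 0, 0, 0, 0],
  "hand": [0, 0, 0, 0, 0, 0]
}}

```text
time: 3.1
ee_pos: [0.5399, -0.0816, 0.0995]
tcp_rot: [-0.0, 0.799, 0.601, -0.0]
ft_force: [0.0, 0.6, -0.1]
grip_width: -0.0002
gripper_force: 0.0
```

```bash
python3 -c "
from h import *
go([.542,-.078,.085])
for n in('top','side'):
    im=manip.read_camera(n); cv2.imwrite(f'pics/{n}1.png',im[:,:,::-1])
a=cv2.imread('pics/top1.png')[160:270,190:320];b=cv2.imread('pics/side1.png')[130:280,190:320]
f=lambda i,k:cv2.resize(i,None,fx=k,fy=k,interpolation=cv2.INTER_CUBIC)
A=f(a,3);B=f(b,3);o=np.zeros((450,780,3),np.uint8);o[:330,:390]=A;o[:,390:]=B;cv2.imwrite('pics/c1.png',o)"
```

```text
t 3.1 tcp [ 0.5399 -0.0816  0.0995] F [ 0.04  0.61 -0.1 ] w -0.0002 yaw tool x 73.9 tool z [-0.001 -0.    -1.   ]
slide cm [0.41 0.1  1.45]
```

View pics/c1.png

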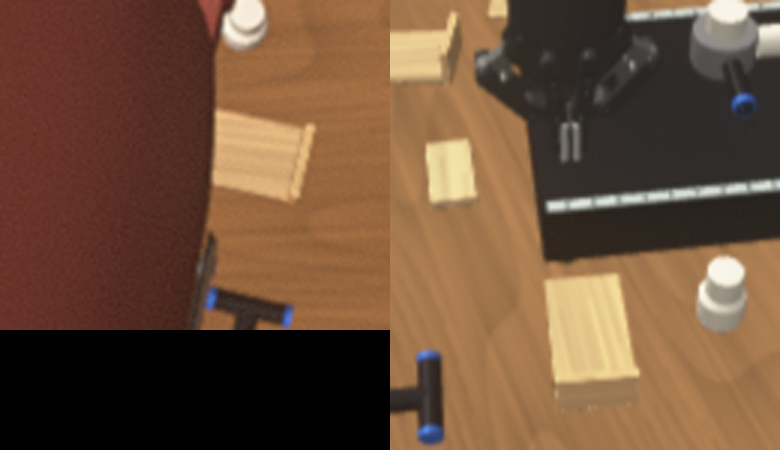

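The fingertips, at crop (570,158), hang over the lid's near-right corner, and the wedge still lies in front of the foot. Now I'll press slowly.

>>> {"api": "arm_command", "payload": {
  "slide": [
    [0.4, 0.1, 0.5],
    [0, 0, 0.4],
    [0, 0, 0.2],
    [0, 0, 0],
    [0, 0, 0]
  ],
  "twist": [0, 0, 0, 0, 0],
  "hand": [0, 0, 0, 0, 0]
}}

```text
time: 3.7
ee_pos: [0.5426, -0.0773, 0.0884]
tcp_rot: [-0.0, 0.799, 0.601, -0.0]
ft_force: [-0.0, -0.2, -0.6]
grip_width: 0.0001
gripper_force: 0.0
```

>>> {"api": "arm_command", "payload": {
  "slide": [
    [0, 0, 0.2],
    [0, 0, 0.1],
    [0, 0, 0]
  ],
  "twist": [0, 0, 0],
  "hand": [0, 0, 0]
}}

```text
time: 4.0
ee_pos: [0.5426, -0.0773, 0.0854]
tcp_rot: [-0.0, 0.799, 0.601, -0.0]
ft_force: [1.3, 0.0, -1.0]
grip_width: -0.0002
gripper_force: 0.0
```

>>> {"api": "arm_command", "payload": {
  "slide": [
    [0, 0, 0.1],
    [0, 0, 0.1],
    [0, 0, 0]
  ],
  "twist": [0, 0, 0],
  "hand": [0, 0, 0]
}}

```text
time: 4.3
ee_pos: [0.5425, -0.0773, 0.0834]
tcp_rot: [-0.0, 0.799, 0.601, -0.0]
ft_force: [-0.1, 1.1, 0.2]
grip_width: 0.0003
gripper_force: 0.0
```

>>> {"api": "arm_command", "payload": {
  "slide": [
    [0, 0, 0.1],
    [0, 0, 0.1],
    [0, 0, 0]
  ],
  "twist": [0, 0, 0],
  "hand": [0, 0, 0]
}}

```text
time: 4.6
ee_pos: [0.5426, -0.0773, 0.0814]
tcp_rot: [-0.0, 0.799, 0.601, -0.0]
ft_force: [-0.2, -0.1, -0.8]
grip_width: 0.0004
gripper_force: 0.0
```

>>> {"api": "arm_command", "payload": {
  "slide": [
    [0, 0, 0.1],
    [0, 0, 0]
  ],
  "twist": [0, 0],
  "hand": [0, 0]
}}

```text
time: 4.8
ee_pos: [0.5426, -0.0773, 0.0804]
tcp_rot: [-0.0, 0.799, 0.601, -0.0]
ft_force: [-0.2, 0.9, 0.7]
grip_width: 0.0003
gripper_force: 0.0
```

>>> {"api": "arm_command", "payload": {
  "slide": [
    [0, 0, 0.1],
    [0, 0, 0]
  ],
  "twist": [0, 0],
  "hand": [0, 0]
}}

```text
time: 5.0
ee_pos: [0.5426, -0.0773, 0.0794]
tcp_rot: [-0.0, 0.799, 0.601, -0.0]
ft_force: [-1.3, -0.2, 0.6]
grip_width: -0.0001
gripper_force: 0.0
```

>>> {"api": "arm_command", "payload": {
  "slide": [
    [0, 0, 0.1],
    [0, 0, 0]
  ],
  "twist": [0, 0],
  "hand": [0, 0]
}}

```text
time: 5.2
ee_pos: [0.5426, -0.0773, 0.0784]
tcp_rot: [-0.0, 0.799, 0.601, -0.0]
ft_force: [0.8, 0.1, 0.3]
grip_width: -0.0002
gripper_force: 0.0
```

```bash
python3 -c "
from h import *
F=[]
for i in range(4):
    im=manip.read_camera('side');F.append(manip.get_state()['ft_force'])
print(np.mean(F,0).round(2));cv2.imwrite('pics/side2.png',im[:,:,::-1])
a=cv2.imread('pics/side1.png')[110:225,200:370];b=cv2.imread('pics/side2.png')[110:225,200:370]
f=lambda i,k:cv2.resize(i,None,fx=k,fy=k,interpolation=cv2.INTER_CUBIC)
cv2.imwrite('pics/c2.png',np.hstack([f(a,2.33),f(b,2.33)]))
print(proj('side',[.5426,-.0773,.085]),proj('side',[.5426,-.0773,.0784]))"
```

```text
[-0.39  0.13  0.19]
[249.80614839 193.35183307] [249.83771487 195.24368701]
```

View pics/c2.png

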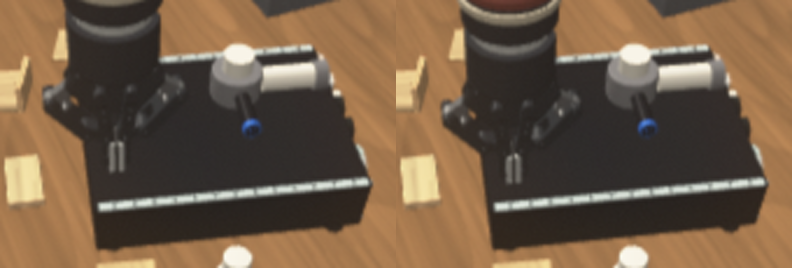

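The fingertip, at right crop (513,183), still seems to hover: the lid strip at (98,207) hasn't moved and the force is about 0. I'll go further down.

>>> {"api": "arm_command", "payload": {
  "slide": [
    [0, 0, 0.1],
    [0, 0, 0]
  ],
  "twist": [0, 0],
  "hand": [0, 0]
}}

```text
time: 5.6
ee_pos: [0.5426, -0.0773, 0.0774]
tcp_rot: [-0.0, 0.799, 0.601, -0.0]
ft_force: [0.3, 0.8, 0.1]
grip_width: -0.0002
gripper_force: 0.0
```

>>> {"api": "arm_command", "payload": {
  "slide": [
    [0, 0, 0.1],
    [0, 0, 0]
  ],
  "twist": [0, 0],
  "hand": [0, 0]
}}

```text
time: 5.8
ee_pos: [0.5425, -0.0773, 0.0763]
tcp_rot: [-0.0, 0.799, 0.601, -0.0]
ft_force: [-0.7, -0.6, -0.3]
grip_width: -0.0001
gripper_force: 0.0
```

>>> {"api": "arm_command", "payload": {
  "slide": [
    [0, 0, 0.1],
    [0, 0, 0]
  ],
  "twist": [0, 0],
  "hand": [0, 0]
}}

```text
time: 6.0
ee_pos: [0.5426, -0.0773, 0.0754]
tcp_rot: [-0.0, 0.799, 0.601, -0.0]
ft_force: [0.4, -0.8, -0.3]
grip_width: -0.0002
gripper_force: 0.0
```

```bash
cat >>h.py <<'E'
def favg(k=6):
    F=[]
    for i in range(k): im=manip.read_camera('side');F.append(manip.get_state()['ft_force'])
    print("Favg",np.mean(F,0).round(2)); return im
E
python3 -c "
from h import *
im=favg();cv2.imwrite('pics/side3.png',im[:,:,::-1])
g=lambda n:cv2.imread(f'pics/{n}.png',0)[190:215,236:262].astype(int)
for n in('side1','side2','side3'):print(n,np.abs(g(n)-g('side0')).mean())
go([.542,-.078,.085])"
```

```text
Favg [0.33 0.03 0.09]
side1 2.2784615384615385
side2 2.26
side3 2.3430769230769233
t 6.3 tcp [ 0.5427 -0.0773  0.0756] F [ 0.21  0.57 -0.58] w -0.0001 yaw tool x 73.9 tool z [ 0. -0. -1.]
slide cm [-0.08 -0.05 -0.94]
```

>>> {"api": "arm_command", "payload": {
  "slide": [
    [0, 0, 0.1],
    [0, 0, 0.1],
    [0, 0, 0]
  ],
  "twist": [0, 0, 0],
  "hand": [0, 0, 0]
}}

```text
time: 6.6
ee_pos: [0.5425, -0.0773, 0.0733]
tcp_rot: [-0.0, 0.799, 0.601, -0.0]
ft_force: [-0.1, -0.1, 0.2]
grip_width: 0.0003
gripper_force: 0.0
```

```bash
python3 -c "
from h import *
im=favg(4);cv2.imwrite('pics/side4.png',im[:,:,::-1])
a=cv2.imread('pics/side4.png')[140:215,220:290]
a=cv2.resize(a,None,fx=8,fy=8,interpolation=cv2.INTER_CUBIC);a=np.clip(a.astype(float)*2.5,0,255).astype(np.uint8);cv2.imwrite('pics/c3.png',a)
print(proj('side',[.5426,-.0773,.0735]),manip.get_state()['ee_pos'])"
```

```text
Favg [ 0.26 -0.29 -0.22]
[249.8609053  196.63354454] [ 0.54266239 -0.07736098  0.07351273]
```

View pics/c3.png

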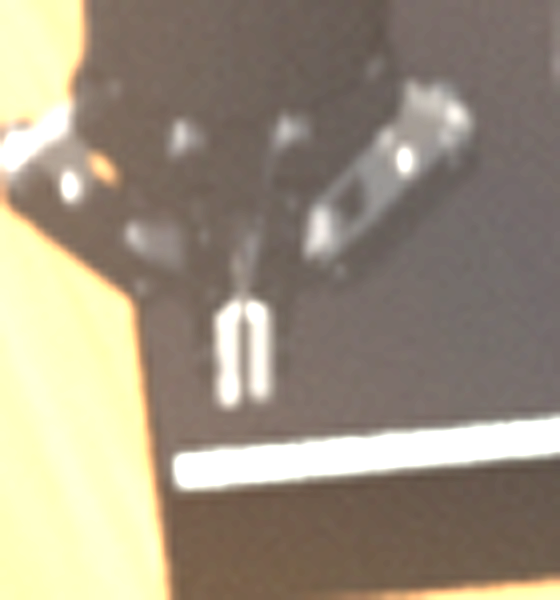

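The tip ends at crop (243,408), which is pixel (250.4,191). That is about 5 px above where the reported TCP should appear, so it is still above the lid. I'll keep descending by touch.

>>> {"api": "arm_command", "payload": {
  "slide": [
    [0, 0, 0.1],
    [0, 0, 0.1],
    [0, 0, 0]
  ],
  "twist": [0, 0, 0],
  "hand": [0, 0, 0]
}}

```text
time: 7.1
ee_pos: [0.5425, -0.0773, 0.0713]
tcp_rot: [-0.0, 0.799, 0.601, -0.0]
ft_force: [-0.1, 0.2, 0.1]
grip_width: -0.0
gripper_force: 0.0
```

>>> {"api": "arm_command", "payload": {
  "slide": [
    [0, 0, 0.1],
    [0, 0, 0.1],
    [0, 0, 0]
  ],
  "twist": [0, 0, 0],
  "hand": [0, 0, 0]
}}

```text
time: 7.4
ee_pos: [0.5425, -0.0773, 0.0693]
tcp_rot: [-0.0, 0.799, 0.601, -0.0]
ft_force: [0.6, 0.6, -0.7]
grip_width: -0.0001
gripper_force: 0.0
```

>>> {"api": "arm_command", "payload": {
  "slide": [
    [0, 0, 0.1],
    [0, 0, 0.1],
    [0, 0, 0]
  ],
  "twist": [0, 0, 0],
  "hand": [0, 0, 0]
}}

```text
time: 7.7
ee_pos: [0.5425, -0.0773, 0.0673]
tcp_rot: [-0.0, 0.799, 0.601, -0.0]
ft_force: [-0.1, 0.8, -0.5]
grip_width: -0.0003
gripper_force: 0.0
```

```bash
python3 -c "
from h import *
im=favg(4);go([.54,-.07,.085])"
```

```text
Favg [-0.35 -0.12  0.49]
t 7.9 tcp [ 0.5427 -0.0774  0.0676] F [-1.03  0.18  0.57] w -0.0004 yaw tool x 73.9 tool z [ 0.  0. -1.]
slide cm [ 0.63 -0.46 -1.74]
```

>>> {"api": "arm_command", "payload": {
  "slide": [
    [0, 0, 0.1],
    [0, 0, 0.1],
    [0, 0, 0]
  ],
  "twist": [0, 0, 0],
  "hand": [0, 0, 0]
}}

```text
time: 8.2
ee_pos: [0.5425, -0.0773, 0.0653]
tcp_rot: [-0.0, 0.799, 0.601, -0.0]
ft_force: [1.0, 0.2, 0.9]
grip_width: -0.0
gripper_force: 0.0
```

>>> {"api": "arm_command", "payload": {
  "slide": [
    [0, 0, 0.1],
    [0, 0, 0.1],
    [0, 0, 0]
  ],
  "twist": [0, 0, 0],
  "hand": [0, 0, 0]
}}

```text
time: 8.5
ee_pos: [0.5425, -0.0773, 0.0633]
tcp_rot: [-0.0, 0.799, 0.601, -0.0]
ft_force: [0.8, 1.1, 0.2]
grip_width: -0.0002
gripper_force: 0.0
```

```bash
python3 -c "
from h import *
im=favg(4);cv2.imwrite('pics/side5.png',im[:,:,::-1])
g=lambda n:cv2.imread(f'pics/{n}.png',0)[190:215,236:262].astype(int)
for n in('side1','side4','side5'):print(n,np.abs(g(n)-g('side0')).mean())
c=lambda n:cv2.resize(np.clip(cv2.imread(f'pics/{n}.png')[140:240,225:275].astype(float)*2,0,255).astype(np.uint8),None,fx=6,fy=6,interpolation=cv2.INTER_CUBIC)
cv2.imwrite('pics/c4.png',np.hstack([c('side0'),c('side5')]))"
```

```text
Favg [ 0.14 -0.33  0.14]
side1 2.2784615384615385
side4 2.5415384615384617
side5 3.773846153846154
```

View pics/c4.png

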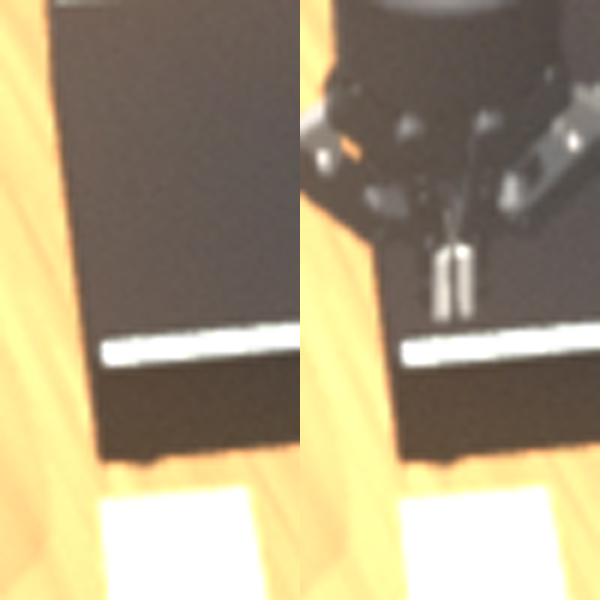

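The tip, at right half (455,318), is pixel (250.8,193.0). The lid point should appear at row 193.4, so contact is imminent at TCP z of about 0.062.

>>> {"api": "arm_command", "payload": {
  "slide": [
    [0, 0, 0.1],
    [0, 0, 0],
    [0, 0, 0]
  ],
  "twist": [0, 0, 0],
  "hand": [0, 0, 0]
}}

```text
time: 9.0
ee_pos: [0.5426, -0.0773, 0.0625]
tcp_rot: [-0.0, 0.799, 0.601, -0.0]
ft_force: [-0.5, -0.5, -0.3]
grip_width: -0.0002
gripper_force: 0.0
```

>>> {"api": "arm_command", "payload": {
  "slide": [
    [0, 0, 0.1],
    [0, 0, 0],
    [0, 0, 0]
  ],
  "twist": [0, 0, 0],
  "hand": [0, 0, 0]
}}

```text
time: 9.3
ee_pos: [0.5426, -0.0773, 0.0615]
tcp_rot: [-0.0, 0.799, 0.601, -0.0]
ft_force: [0.1, 0.3, -0.1]
grip_width: 0.0001
gripper_force: 0.0
```

>>> {"api": "arm_command", "payload": {
  "slide": [
    [0, 0, 0.1],
    [0, 0, 0],
    [0, 0, 0]
  ],
  "twist": [0, 0, 0],
  "hand": [0, 0, 0]
}}

```text
time: 9.6
ee_pos: [0.5426, -0.0773, 0.0605]
tcp_rot: [-0.0, 0.799, 0.601, -0.0]
ft_force: [-0.3, 0.3, 0.0]
grip_width: -0.0001
gripper_force: 0.0
```

>>> {"api": "arm_command", "payload": {
  "slide": [
    [0, 0, 0.1],
    [0, 0, 0],
    [0, 0, 0]
  ],
  "twist": [0, 0, 0],
  "hand": [0, 0, 0]
}}

```text
time: 9.9
ee_pos: [0.5426, -0.0773, 0.0595]
tcp_rot: [-0.0, 0.799, 0.601, -0.0]
ft_force: [-0.1, -0.4, 0.2]
grip_width: -0.0001
gripper_force: 0.0
```

>>> {"api": "arm_command", "payload": {
  "slide": [
    [0, 0, 0.1],
    [0, 0, 0.1]
  ],
  "twist": [0, 0],
  "hand": [0, 0]
}}

```text
time: 10.1
ee_pos: [0.5427, -0.0773, 0.0575]
tcp_rot: [0.0, 0.799, 0.601, 0.0]
ft_force: [-0.5, 0.2, 0.0]
grip_width: 0.0001
gripper_force: 0.0
```

>>> {"api": "arm_command", "payload": {
  "slide": [
    [0, 0, 0.1],
    [0, 0, 0.1]
  ],
  "twist": [0, 0],
  "hand": [0, 0]
}}

```text
time: 10.3
ee_pos: [0.5426, -0.0773, 0.0554]
tcp_rot: [-0.0, 0.799, 0.601, 0.0]
ft_force: [-0.4, -0.1, 0.2]
grip_width: 0.0001
gripper_force: 0.0
```

```bash
cat >> h.py <<'E'
def strip(im):  # white strip edge rows (near-right end & far-right end) in side view
    g=im.sum(2).astype(float)
    out=[]
    for c in (246,262,300,340):
        col=g[175:212,c]; w=np.clip(col-300,0,None); out.append((175+(w*np.arange(37)).sum()/max(w.sum(),1)).round(2))
    return out
E
python3 -c "
from h import *
print(strip(cv2.imread('pics/side0.png')),strip(cv2.imread('pics/side5.png')))
im=favg(4);print(strip(im));go([.54,-.07,.085])"
```

```text
[np.float64(198.1), np.float64(196.56), np.float64(192.96), np.float64(191.32)] [np.float64(198.13), np.float64(196.57), np.float64(192.92), np.float64(191.96)]
Favg [-0.05 -0.11  0.23]
[np.float64(198.12), np.float64(196.56), np.float64(192.92), np.float64(191.88)]
t 10.5 tcp [ 0.5426 -0.0773  0.0555] F [-0.69 -0.    0.11] w -0.0 yaw tool x 73.9 tool z [-0.  0. -1.]
slide cm [ 0.63 -0.45 -2.95]
```

```bash
python3 -c "
from h import *
im=manip.read_camera('side');cv2.imwrite('pics/side6.png',im[:,:,::-1])
for n in('side1','side2','side3','side4','side5','side6'):
    g=cv2.imread(f'pics/{n}.png',0)[172:202,246:256].max(1);print(n,g.tolist())"
```

```text
side1 [136, 112, 109, 109, 110, 110, 110, 110, 110, 111, 110, 91, 63, 49, 48, 48, 48, 48, 49, 50, 49, 49, 49, 80, 183, 223, 223, 193, 119, 53]
side2 [60, 56, 59, 69, 145, 147, 127, 112, 110, 110, 110, 110, 108, 107, 108, 109, 85, 57, 49, 49, 49, 49, 49, 80, 183, 223, 223, 193, 119, 53]
side3 [58, 57, 55, 59, 81, 148, 146, 126, 111, 110, 110, 107, 106, 107, 107, 110, 109, 85, 58, 50, 49, 49, 49, 80, 183, 223, 223, 194, 120, 53]
side4 [57, 59, 56, 58, 62, 79, 129, 124, 111, 109, 109, 109, 108, 107, 106, 110, 111, 115, 89, 54, 49, 49, 49, 80, 183, 224, 223, 194, 119, 53]
side5 [48, 54, 57, 58, 59, 56, 59, 63, 77, 131, 132, 116, 107, 107, 107, 107, 109, 109, 109, 108, 98, 71, 52, 80, 183, 223, 223, 194, 119, 53]
side6 [45, 47, 48, 52, 57, 68, 67, 58, 73, 73, 67, 118, 131, 127, 109, 107, 109, 110, 109, 110, 110, 109, 115, 103, 183, 223, 223, 194, 120, 52]
```

```bash
cat >> h.py <<'E'
def tri(a,b):
    (o1,d1),(o2,d2)=ray("top",*a),ray("side",*b)
    t=np.linalg.lstsq(np.array([d1,-d2]).T,o2-o1,rcond=None)[0];p,q=o1+t[0]*d1,o2+t[1]*d2
    return ((p+q)/2).round(4),round(float(np.linalg.norm(p-q)),4)
E
python3 - <<'E'
from h import *
print("lid near-right",tri((241.7,208.7),(242,199.5)))
print("box bottom near-right",tri((240.5,213.6),(241,217.5)))
a=cv2.imread("pics/top0.png");b=cv2.imread("pics/side0.png")
# adaptor (white) & coupling tops
def blob(im,box):
    x0,y0,x1,y1=box;g=im[y0:y1,x0:x1];m=(g.min(2)>150).astype(np.uint8);n,l,s,c=cv2.connectedComponentsWithStats(m);i=1+np.argmax(s[1:,4]);return c[i]+[x0,y0],s[i]
print(blob(a,(260,150,285,180)),blob(b,(288,210,315,245)))
# strip extents
for im,box in((a,(230,90,275,215)),(b,(236,175,362,208))):
    x0,y0,x1,y1=box;m=(im[y0:y1,x0:x1].min(2)>120).astype(np.uint8);n,l,s,c=cv2.connectedComponentsWithStats(m);i=1+np.argmax(s[1:,4])
    k=np.argwhere(l==i)[:,::-1]+[x0,y0];print(cv2.boxPoints(cv2.minAreaRect(k.astype(np.float32))))
print("ray at tip now, z=.085:",onz("side",250.5,195.5,.085),"z=.075",onz("side",250.5,195.5,.075))
E
```

```text
lid near-right (array([ 0.5171, -0.0939,  0.0928]), 0.0001)
box bottom near-right (array([ 0.5154, -0.0907,  0.0249]), 0.0029)
(array([270.51034483, 166.        ]), array([  4,   9,  14,  16, 145], dtype=int32)) (array([299.79470199, 223.63576159]), array([  5,   6,  15,  18, 151], dtype=int32))
[[236.88779 206.73897]
 [261.82394 100.48928]
 [265.1799  101.2769 ]
 [240.24374 207.52658]]
[[241.79175 196.83936]
 [356.87918 185.74658]
 [357.2071  189.14871]
 [242.11966 200.24149]]
ray at tip now, z=.085: [ 0.54160406 -0.08394009  0.085     ] z=.075 [ 0.54479705 -0.07586673  0.075     ]
```

>>> {"api": "arm_command", "payload": {
  "slide": [
    [0, 0, 0.1],
    [0, 0, 0]
  ],
  "twist": [0, 0],
  "hand": [0, 0]
}}

```text
time: 10.75
ee_pos: [0.5426, -0.0773, 0.0544]
tcp_rot: [-0.0, 0.799, 0.601, -0.0]
ft_force: [-1.0, 0.1, 1.2]
grip_width: -0.0002
gripper_force: 0.0
```

>>> {"api": "arm_command", "payload": {
  "slide": [
    [0, 0, 0.1],
    [0, 0, 0]
  ],
  "twist": [0, 0],
  "hand": [0, 0]
}}

```text
time: 10.95
ee_pos: [0.5426, -0.0773, 0.0534]
tcp_rot: [-0.0, 0.799, 0.601, -0.0]
ft_force: [-0.7, -0.4, 0.2]
grip_width: 0.0004
gripper_force: 0.0
```

>>> {"api": "arm_command", "payload": {
  "slide": [
    [0, 0, 0.1],
    [0, 0, 0]
  ],
  "twist": [0, 0],
  "hand": [0, 0]
}}

```text
time: 11.15
ee_pos: [0.5426, -0.0773, 0.0524]
tcp_rot: [-0.0, 0.799, 0.601, -0.0]
ft_force: [-0.3, 0.1, 0.5]
grip_width: 0.0002
gripper_force: 0.0
```

```bash
python3 -c "
from h import *
im=favg(4);cv2.imwrite('pics/side7.png',im[:,:,::-1]);print(strip(im));go([.54,-.07,.085])
print(im[180:202,246:256].mean(2).max(1).round().tolist())
a=cv2.imread('pics/side7.png')[120:240,200:340];a=np.clip(a.astype(float)*1.8,0,255).astype(np.uint8)
cv2.imwrite('pics/c5.png',cv2.resize(a,None,fx=5,fy=5,interpolation=cv2.INTER_CUBIC))"
```

```text
Favg [-0.12 -0.38 -0.63]
[np.float64(198.12), np.float64(196.57), np.float64(192.92), np.float64(191.94)]
t 11.35 tcp [ 0.5427 -0.0774  0.0525] F [ 0.24 -0.9  -1.07] w -0.0001 yaw tool x 73.9 tool z [ 0. -0. -1.]
slide cm [ 0.63 -0.46 -3.25]
[57.0, 58.0, 62.0, 65.0, 97.0, 125.0, 125.0, 108.0, 108.0, 108.0, 108.0, 109.0, 108.0, 109.0, 109.0, 112.0, 182.0, 222.0, 222.0, 191.0, 119.0, 53.0]
```

View pics/c5.png

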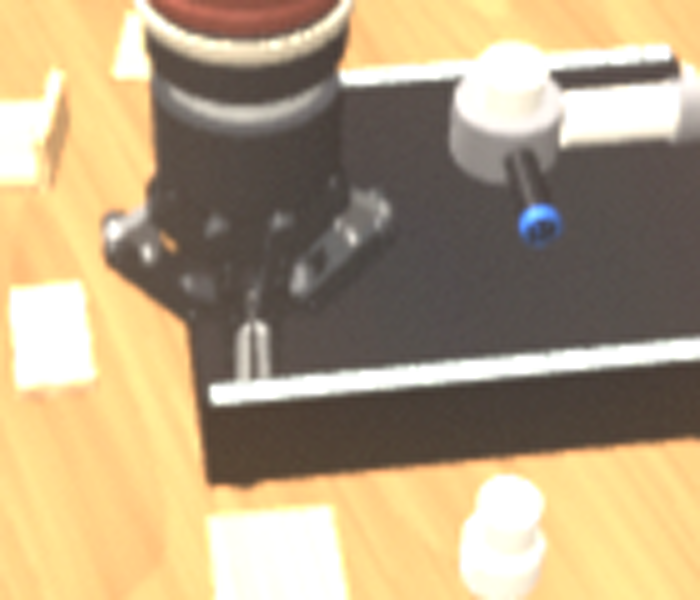

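The pads' lower end, at crop (255,380), is now visually right on the lid next to the strip. The near pad edge at lid height should fall at row 195.9, which matches. So the fingers end about 32 mm above the reported TCP, and contact should come now.

>>> {"api": "arm_command", "payload": {
  "slide": [
    [0, 0, 0.1],
    [0, 0, 0]
  ],
  "twist": [0, 0],
  "hand": [0, 0]
}}

```text
time: 11.55
ee_pos: [0.5425, -0.0773, 0.0514]
tcp_rot: [-0.0, 0.799, 0.601, -0.0]
ft_force: [-0.1, 0.8, -0.4]
grip_width: -0.0002
gripper_force: 0.0
```

>>> {"api": "arm_command", "payload": {
  "slide": [
    [0, 0, 0.1],
    [0, 0, 0]
  ],
  "twist": [0, 0],
  "hand": [0, 0]
}}

```text
time: 11.75
ee_pos: [0.5425, -0.0775, 0.0506]
tcp_rot: [0.0, 0.799, 0.601, -0.0]
ft_force: [-2.5, -0.5, 5.0]
grip_width: 0.0003
gripper_force: 2.3
```

```bash
python3 -c "
from h import *
im=favg(4);print(strip(im));print(im[188:200,246:256].mean(2).round())"
```

```text
Favg [-2.88 -1.33  4.83]
[np.float64(198.32), np.float64(196.81), np.float64(193.15), np.float64(191.92)]
[[ 46.  76. 108.  95.  61.  89. 107.  82.  51.  43.]
 [ 48.  77. 107. 102.  64.  89. 107.  83.  52.  45.]
 [ 51.  80. 109. 108.  66.  89. 106.  83.  53.  46.]
 [ 54.  84. 109. 108.  67.  88. 107.  82.  52.  45.]
 [ 52.  84. 109. 109.  66.  88. 107.  82.  52.  44.]
 [ 49.  82. 109. 108.  65.  82. 105.  82.  52.  45.]
 [ 50.  83. 109. 109.  64.  77. 105.  83.  54.  47.]
 [ 53.  83. 110. 109.  70.  82. 110.  94.  74.  77.]
 [ 81.  97. 125. 124. 119. 129. 142. 151. 153. 176.]
 [183. 182. 161. 169. 191. 199. 200. 208. 211. 220.]
 [222. 218. 170. 180. 216. 221. 221. 221. 221. 212.]
 [211. 198. 166. 162. 177. 175. 168. 166. 163. 149.]]
```

Contact: 5 N at reported z of about 0.051, and the lid strip begins to dip. I'll press on to feel the rock.

>>> {"api": "arm_command", "payload": {
  "slide": [
    [0, 0, 0.1],
    [0, 0, 0]
  ],
  "twist": [0, 0],
  "hand": [0, 0]
}}

```text
time: 12.15
ee_pos: [0.5425, -0.0776, 0.0496]
tcp_rot: [0.0, 0.799, 0.601, -0.0]
ft_force: [-3.2, -1.1, 6.1]
grip_width: -0.0001
gripper_force: 2.9
```

>>> {"api": "arm_command", "payload": {
  "slide": [
    [0, 0, 0.1],
    [0, 0, 0]
  ],
  "twist": [0, 0],
  "hand": [0, 0]
}}

```text
time: 12.35
ee_pos: [0.5425, -0.0776, 0.0486]
tcp_rot: [0.0, 0.799, 0.601, -0.0]
ft_force: [-3.8, -1.9, 6.8]
grip_width: -0.0003
gripper_force: 3.1
```

>>> {"api": "arm_command", "payload": {
  "slide": [
    [0, 0, 0.1],
    [0, 0, 0]
  ],
  "twist": [0, 0],
  "hand": [0, 0]
}}

```text
time: 12.55
ee_pos: [0.5425, -0.0777, 0.0477]
tcp_rot: [0.0, 0.799, 0.601, -0.0]
ft_force: [-2.4, -1.4, 6.7]
grip_width: -0.0
gripper_force: 3.3
```

```bash
python3 -c "
from h import *
im=favg(2);print(strip(im))"
```

```text
Favg [-3.07 -1.82  6.08]
[np.float64(199.79), np.float64(198.13), np.float64(194.16), np.float64(192.62)]
```

>>> {"api": "arm_command", "payload": {
  "slide": [
    [0, 0, 0.1],
    [0, 0, 0]
  ],
  "twist": [0, 0],
  "hand": [0, 0]
}}

```text
time: 12.85
ee_pos: [0.5425, -0.0777, 0.0467]
tcp_rot: [0.0, 0.799, 0.601, -0.0]
ft_force: [-2.5, -2.0, 6.2]
grip_width: 0.0001
gripper_force: 3.3
```

>>> {"api": "arm_command", "payload": {
  "slide": [
    [0, 0, 0.1],
    [0, 0, 0]
  ],
  "twist": [0, 0],
  "hand": [0, 0]
}}

```text
time: 13.05
ee_pos: [0.5425, -0.0778, 0.0457]
tcp_rot: [0.0, 0.799, 0.601, -0.0]
ft_force: [-3.4, -3.1, 6.5]
grip_width: -0.0004
gripper_force: 3.4
```

>>> {"api": "arm_command", "payload": {
  "slide": [
    [0, 0, 0.1],
    [0, 0, 0]
  ],
  "twist": [0, 0],
  "hand": [0, 0]
}}

```text
time: 13.25
ee_pos: [0.5425, -0.0779, 0.0452]
tcp_rot: [0.0, 0.799, 0.601, -0.0]
ft_force: [-6.0, -3.1, 12.8]
grip_width: -0.0
gripper_force: 6.5
```

The rock is felt: contact at 0.051, foot grounded at about 0.0455, so it sinks about 5.5 mm. Now I'll lift off and go behind the wedge's push plate.

>>> {"api": "arm_command", "payload": {
  "slide": [
    [0, 0, -0.5],
    [0, 0, -1.5],
    [0, 0, -2.5],
    [-3, 0, -1],
    [-4, 0, 0],
    [-4, 0, 0],
    [-4, 0, 0],
    [0, 0, 0]
  ],
  "twist": [0, 0, 0, 0, 0, 0, 0, 0],
  "hand": [0, 0, 0, 0, 0, 0, 0, 0]
}}

```text
time: 14.05
ee_pos: [0.5005, -0.2255, 0.0995]
tcp_rot: [0.001, 0.8, 0.6, -0.0]
ft_force: [1.3, -0.9, 0.2]
grip_width: -0.0001
gripper_force: 0.0
```

```bash
python3 -c "
from h import *
im=manip.read_camera('side');print(strip(im))
go([[.4987,-.241,.05],[.4987,-.241,-.018]])"
```

```text
[np.float64(175.0), np.float64(181.62), np.float64(192.86), np.float64(192.26)]
t 14.1 tcp [ 0.5008 -0.2234  0.0994] F [ 0.    1.24 -0.94] w -0.0001 yaw tool x 73.7 tool z [ 0.001  0.    -1.   ]
slide cm [-1.75  0.29  4.94]
slide cm [-1.75  0.29 11.74]
```

>>> {"api": "arm_command", "payload": {
  "slide": [
    [-1.6, 0.3, 0],
    [0, 0, 2],
    [0, 0, 3],
    [0, 0, 3],
    [0, 0, 0],
    [0, 0, 0]
  ],
  "twist": [0, 0, 0, 0, 0, 0],
  "hand": [0, 0, 0, 0, 0, 0]
}}

```text
time: 14.7
ee_pos: [0.4997, -0.2372, 0.0198]
tcp_rot: [-0.0, 0.799, 0.602, -0.0]
ft_force: [0.3, -0.1, 0.1]
grip_width: -0.0002
gripper_force: 0.0
```

```bash
python3 -c "
from h import *
T=manip.read_camera('top');S=manip.read_camera('side');cv2.imwrite('pics/top8.png',T[:,:,::-1]);cv2.imwrite('pics/side8.png',S[:,:,::-1])
go([[.4987,-.241,-.018]])
f=lambda i,k:cv2.resize(i,None,fx=k,fy=k,interpolation=cv2.INTER_CUBIC)
A=f(T[160:270,220:350],3);B=f(S[150:300,190:320],3);o=np.zeros((450,780,3),np.uint8);o[:330,:390]=A;o[:,390:]=B;cv2.imwrite('pics/c6.png',o[:,:,::-1])"
```

```text
t 14.8 tcp [ 0.5008 -0.2381  0.021 ] F [ 0.   -0.26  0.34] w 0.0 yaw tool x 73.9 tool z [ 0.002 -0.001 -1.   ]
slide cm [-0.33 -0.12  3.9 ]
```

View pics/c6.png

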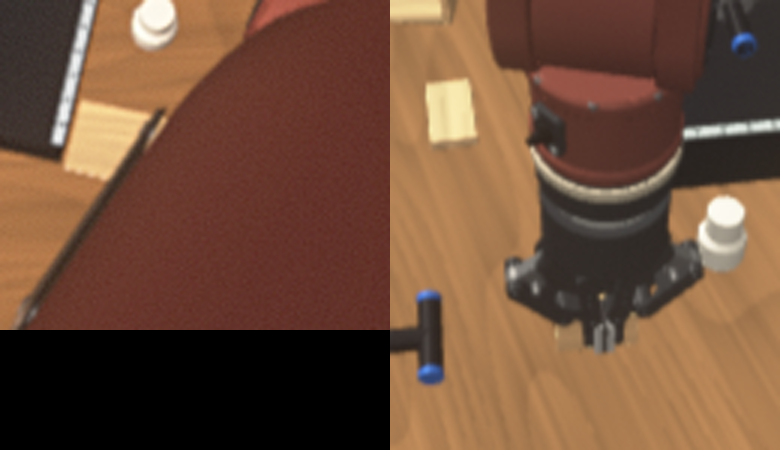

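The fingers, at right crop (604,350), are in front of the plate and centred on it; its sides show at x 555-635, y 335. Checking the tip and plate positions numerically before lowering.

```bash
python3 -c "
from h import *
p=np.array(manip.get_state()['ee_pos']);u=np.array([np.cos(1.29),np.sin(1.29),0])
print('near tip edge proj (z tip .055)',proj('side',[*(p-.011*u)[:2],p[2]+.034]),'seen 261.3,266.7')
print('adaptor',tri((270.5,166),(299.8,223.6)))
print('pad front ahead-of-plate gap', (np.array([.5069,-.2153])-p[:2])@u[:2]-.011)
"
```

```text
near tip edge proj (z tip .055) [261.28698196 267.99030015] seen 261.3,266.7
adaptor (array([ 0.6289, -0.1699,  0.0398]), 0.0017)
pad front ahead-of-plate gap 0.012598611752587537
```

>>> {"api": "arm_command", "payload": {
  "slide": [
    [-0.4, 0, 1],
    [0, 0, 1],
    [0, 0, 1],
    [0, 0, 0.6],
    [0, 0, 0],
    [0, 0, 0]
  ],
  "twist": [0, 0, 0, 0, 0, 0],
  "hand": [0, 0, 0, 0, 0, 0]
}}

```text
time: 15.4
ee_pos: [0.4983, -0.2414, -0.0167]
tcp_rot: [-0.0, 0.799, 0.601, -0.0]
ft_force: [-0.2, -0.7, 0.5]
grip_width: 0.0002
gripper_force: 0.0
```

```bash
python3 -c "
from h import *
favg(4);go([[.4987,-.241,-.018]])"
```

```text
Favg [0.2  0.2  0.38]
t 15.6 tcp [ 0.4987 -0.2417 -0.0162] F [-0.04 -0.11  0.65] w 0.0003 yaw tool x 73.9 tool z [ 0.001 -0.    -1.   ]
slide cm [ 0.07 -0.02  0.18]
```

>>> {"api": "arm_command", "payload": {
  "slide": [
    [0.5, 0, 0.4],
    [0.5, 0, 0],
    [0.5, 0, 0],
    [0.5, 0, 0],
    [0.5, 0, 0],
    [0, 0, 0]
  ],
  "twist": [0, 0, 0, 0, 0, 0],
  "hand": [0, 0, 0, 0, 0, 0]
}}

```text
time: 16.2
ee_pos: [0.5055, -0.2167, -0.0204]
tcp_rot: [-0.0, 0.799, 0.602, 0.0]
ft_force: [-0.1, 0.4, -1.2]
grip_width: 0.0002
gripper_force: 0.0
```

>>> {"api": "arm_command", "payload": {
  "slide": [
    [0.4, 0, 0],
    [0.4, 0, 0],
    [0, 0, 0]
  ],
  "twist": [0, 0, 0],
  "hand": [0, 0, 0]
}}

```text
time: 16.5
ee_pos: [0.5077, -0.2094, -0.0205]
tcp_rot: [-0.0, 0.799, 0.601, 0.0]
ft_force: [-0.4, -0.5, 0.0]
grip_width: -0.0003
gripper_force: 0.0
```

>>> {"api": "arm_command", "payload": {
  "slide": [
    [0.3, 0, 0],
    [0.3, 0, 0],
    [0, 0, 0]
  ],
  "twist": [0, 0, 0],
  "hand": [0, 0, 0]
}}

```text
time: 16.8
ee_pos: [0.5093, -0.2036, -0.0205]
tcp_rot: [-0.0, 0.799, 0.601, 0.0]
ft_force: [0.4, 0.3, -0.4]
grip_width: 0.0002
gripper_force: 0.0
```

```bash
python3 -c "
from h import *
T=manip.read_camera('top');S=manip.read_camera('side');cv2.imwrite('pics/top9.png',T[:,:,::-1]);cv2.imwrite('pics/side9.png',S[:,:,::-1])
go([.5,-.2,0])
f=lambda i,k:cv2.resize(i,None,fx=k,fy=k,interpolation=cv2.INTER_CUBIC)
A=f(T[160:260,220:320],3.9);B=f(S[180:280,210:310],4);o=np.zeros((400,795,3),np.uint8);o[:390,:390]=A;o[:,395:]=B;cv2.imwrite('pics/c7.png',o[:,:,::-1])"
```

```text
t 16.9 tcp [ 0.5092 -0.2038 -0.0206] F [0.48 0.39 0.68] w -0.0003 yaw tool x 73.9 tool z [-0.  0. -1.]
slide cm [ 0.11 -0.99 -2.06]
```

View pics/c7.png

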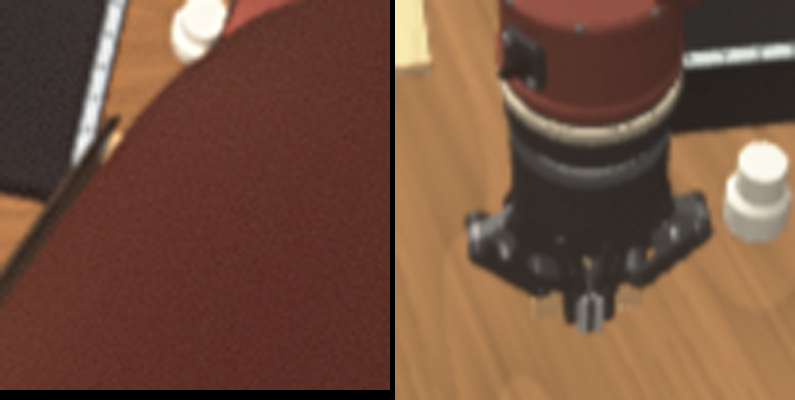

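```bash
python3 -c "
from h import *
y=np.array([.5431,-.1009]);h=1.2643
def c(s,l,z):u=np.array([np.cos(h),np.sin(h)]);v=np.array([-u[1],u[0]]);return proj('side',[*(y+s*u-.12*u+l*v),z]).round(1)
for s in(0,.01,.023,.03):print(s,'bl',c(s,.03,0),'br',c(s,-.03,0),'tl',c(s,.03,.04),'tr',c(s,-.03,.04))
for n in('side0','side8','side9'):
  b=cv2.imread(f'pics/{n}.png').astype(int)
  for x in(247,249,268):print(n,x,b[245:272,x].sum(1).tolist())"
```

```text
0 bl [245.2 267.8] br [272.3 265.6] tl [244.9 258.3] tr [273.  256.1]
0.01 bl [244.9 263.8] br [271.7 261.7] tl [244.5 254.3] tr [272.4 252.1]
0.023 bl [244.5 258.8] br [271.  256.7] tl [244.1 249.1] tr [271.7 247. ]
0.03 bl [244.3 256.1] br [270.7 254. ] tl [243.9 246.4] tr [271.3 244.3]
side0 247 [568, 569, 566, 567, 564, 564, 561, 567, 569, 576, 571, 547, 448, 357, 345, 341, 351, 355, 350, 343, 339, 363, 357, 336, 334, 336, 340]
side0 249 [531, 536, 542, 550, 556, 563, 570, 573, 576, 584, 573, 555, 450, 350, 340, 343, 346, 352, 347, 342, 338, 336, 340, 344, 343, 337, 334]
side0 268 [570, 567, 564, 567, 571, 574, 579, 581, 579, 568, 479, 371, 346, 346, 347, 351, 349, 342, 338, 347, 352, 355, 360, 367, 367, 365, 351]
side8 247 [131, 146, 199, 230, 240, 251, 244, 191, 142, 135, 136, 145, 166, 235, 331, 369, 379, 383, 379, 370, 365, 357, 358, 363, 362, 365, 367]
side8 249 [135, 137, 158, 183, 186, 183, 183, 174, 150, 137, 135, 137, 159, 261, 342, 367, 375, 383, 377, 368, 364, 362, 368, 372, 369, 365, 361]
side8 268 [137, 138, 146, 146, 138, 152, 149, 142, 138, 136, 151, 193, 262, 297, 326, 352, 351, 342, 347, 366, 377, 384, 389, 396, 397, 395, 379]
side9 247 [182, 186, 187, 178, 157, 139, 138, 146, 179, 302, 366, 368, 361, 359, 372, 378, 377, 372, 372, 371, 368, 366, 362, 359, 361, 363, 367]
side9 249 [172, 180, 180, 178, 160, 138, 140, 204, 309, 365, 371, 366, 362, 361, 368, 375, 378, 381, 381, 377, 375, 373, 371, 369, 368, 364, 361]
side9 268 [288, 285, 228, 168, 162, 197, 310, 369, 371, 365, 365, 397, 398, 374, 368, 371, 373, 371, 370, 373, 375, 379, 388, 394, 396, 394, 379]
```

The plate's lower corners, at right crop (540,318) and (628,307), are pixels (246,259) and (268,257). That matches the wedge having moved about 23 mm straight, so its thin edge is now under the foot. I'll continue in small steps.

>>> {"api": "arm_command", "payload": {
  "slide": [
    [0.3, 0, 0],
    [0.2, 0, 0],
    [0, 0, 0]
  ],
  "twist": [0, 0, 0],
  "hand": [0, 0, 0]
}}

```text
time: 17.2
ee_pos: [0.5107, -0.1989, -0.0205]
tcp_rot: [-0.0, 0.799, 0.601, 0.0]
ft_force: [-0.3, 0.5, 0.0]
grip_width: -0.0001
gripper_force: 0.0
```

>>> {"api": "arm_command", "payload": {
  "slide": [
    [0.2, 0, 0],
    [0, 0, 0]
  ],
  "twist": [0, 0],
  "hand": [0, 0]
}}

```text
time: 17.4
ee_pos: [0.5112, -0.1971, -0.0205]
tcp_rot: [-0.0, 0.799, 0.601, 0.0]
ft_force: [-0.1, -0.0, 0.1]
grip_width: -0.0001
gripper_force: 0.0
```

>>> {"api": "arm_command", "payload": {
  "slide": [
    [0.2, 0, 0],
    [0, 0, 0]
  ],
  "twist": [0, 0],
  "hand": [0, 0]
}}

```text
time: 17.6
ee_pos: [0.5118, -0.1952, -0.0205]
tcp_rot: [-0.0, 0.799, 0.601, 0.0]
ft_force: [-0.3, 0.5, -0.7]
grip_width: -0.0
gripper_force: 0.0
```

>>> {"api": "arm_command", "payload": {
  "slide": [
    [0.1, 0, 0],
    [0, 0, 0]
  ],
  "twist": [0, 0],
  "hand": [0, 0]
}}

```text
time: 17.8
ee_pos: [0.5121, -0.1944, -0.0205]
tcp_rot: [0.0, 0.799, 0.601, 0.0]
ft_force: [1.1, 0.7, 0.5]
grip_width: -0.0001
gripper_force: 0.2
```

>>> {"api": "arm_command", "payload": {
  "slide": [
    [0.1, 0, 0],
    [0.1, 0, 0]
  ],
  "twist": [0, 0],
  "hand": [0, 0]
}}

```text
time: 18.0
ee_pos: [0.5125, -0.1925, -0.0205]
tcp_rot: [0.0, 0.799, 0.601, -0.0]
ft_force: [-0.2, -0.7, 0.0]
grip_width: 0.0
gripper_force: 0.5
```

>>> {"api": "arm_command", "payload": {
  "slide": [
    [0.1, 0, 0],
    [0.1, 0, 0]
  ],
  "twist": [0, 0],
  "hand": [0, 0]
}}

```text
time: 18.2
ee_pos: [0.5132, -0.1905, -0.0205]
tcp_rot: [0.0, 0.799, 0.601, -0.0]
ft_force: [0.4, -1.9, 0.6]
grip_width: -0.0003
gripper_force: 0.5
```

>>> {"api": "arm_command", "payload": {
  "slide": [
    [0.1, 0, 0]
  ],
  "twist": [0],
  "hand": [0]
}}

```text
time: 18.3
ee_pos: [0.5134, -0.1896, -0.0205]
tcp_rot: [0.0, 0.799, 0.601, 0.0]
ft_force: [0.3, -0.9, -0.8]
grip_width: -0.0001
gripper_force: 0.5
```

>>> {"api": "arm_command", "payload": {
  "slide": [
    [0.1, 0, 0]
  ],
  "twist": [0],
  "hand": [0]
}}

```text
time: 18.4
ee_pos: [0.5137, -0.1886, -0.0205]
tcp_rot: [-0.0, 0.799, 0.601, -0.0]
ft_force: [-0.5, -1.2, -0.1]
grip_width: 0.0001
gripper_force: 0.6
```

>>> {"api": "arm_command", "payload": {
  "slide": [
    [0.1, 0, 0]
  ],
  "twist": [0],
  "hand": [0]
}}

```text
time: 18.5
ee_pos: [0.514, -0.1876, -0.0205]
tcp_rot: [0.0, 0.799, 0.601, 0.0]
ft_force: [-0.0, -1.1, -0.1]
grip_width: 0.0003
gripper_force: 0.6
```

>>> {"api": "arm_command", "payload": {
  "slide": [
    [0.1, 0, 0]
  ],
  "twist": [0],
  "hand": [0]
}}

```text
time: 18.6
ee_pos: [0.5143, -0.1867, -0.0205]
tcp_rot: [0.0, 0.799, 0.601, -0.0]
ft_force: [1.9, -1.8, -0.1]
grip_width: -0.0
gripper_force: 0.6
```

>>> {"api": "arm_command", "payload": {
  "slide": [
    [0.1, 0, 0]
  ],
  "twist": [0],
  "hand": [0]
}}

```text
time: 18.7
ee_pos: [0.5145, -0.1857, -0.0205]
tcp_rot: [0.0, 0.799, 0.601, -0.0]
ft_force: [-1.9, -0.9, 1.1]
grip_width: -0.0001
gripper_force: 0.6
```

>>> {"api": "arm_command", "payload": {
  "slide": [
    [0.1, 0, 0]
  ],
  "twist": [0],
  "hand": [0]
}}

```text
time: 18.8
ee_pos: [0.5148, -0.1847, -0.0205]
tcp_rot: [-0.0, 0.799, 0.601, -0.0]
ft_force: [0.1, -0.3, 0.3]
grip_width: -0.0001
gripper_force: 0.6
```

```bash
python3 -c "
from h import *
S=favg(3);g=S[240:272].astype(int).sum(2)
print(strip(S))
T=manip.read_camera('top');cv2.imwrite('pics/top10.png',T[:,:,::-1]);cv2.imwrite('pics/side10.png',S[:,:,::-1])"
```

```text
Favg [-0.18 -0.76 -0.3 ]
[np.float64(201.71), np.float64(203.7), np.float64(192.84), np.float64(192.55)]
```

>>> {"api": "arm_command", "payload": {
  "slide": [
    [0.1, 0, 0]
  ],
  "twist": [0],
  "hand": [0]
}}

```text
time: 19.1
ee_pos: [0.515, -0.1839, -0.0205]
tcp_rot: [0.0, 0.799, 0.601, -0.0]
ft_force: [0.2, -1.1, 0.4]
grip_width: 0.0001
gripper_force: 0.6
```

>>> {"api": "arm_command", "payload": {
  "slide": [
    [0.1, 0, 0]
  ],
  "twist": [0],
  "hand": [0]
}}

```text
time: 19.2
ee_pos: [0.5153, -0.183, -0.0205]
tcp_rot: [0.0, 0.799, 0.601, -0.0]
ft_force: [-1.1, -0.5, -1.2]
grip_width: -0.0
gripper_force: 0.5
```

>>> {"api": "arm_command", "payload": {
  "slide": [
    [0.1, 0, 0]
  ],
  "twist": [0],
  "hand": [0]
}}

```text
time: 19.3
ee_pos: [0.5156, -0.1819, -0.0205]
tcp_rot: [0.0, 0.799, 0.601, -0.0]
ft_force: [-0.3, -1.3, -0.2]
grip_width: 0.0001
gripper_force: 0.5
```

>>> {"api": "arm_command", "payload": {
  "slide": [
    [0.1, 0, 0]
  ],
  "twist": [0],
  "hand": [0]
}}

```text
time: 19.4
ee_pos: [0.5159, -0.181, -0.0205]
tcp_rot: [0.0, 0.799, 0.601, -0.0]
ft_force: [-0.2, -0.6, 0.1]
grip_width: -0.0001
gripper_force: 0.5
```

>>> {"api": "arm_command", "payload": {
  "slide": [
    [0.1, 0, 0],
    [0.1, 0, 0]
  ],
  "twist": [0, 0],
  "hand": [0, 0]
}}

```text
time: 19.6
ee_pos: [0.5165, -0.179, -0.0205]
tcp_rot: [0.0, 0.799, 0.601, 0.0]
ft_force: [-0.2, -1.3, -0.3]
grip_width: -0.0002
gripper_force: 0.6
```

>>> {"api": "arm_command", "payload": {
  "slide": [
    [0.1, 0, 0]
  ],
  "twist": [0],
  "hand": [0]
}}

```text
time: 19.7
ee_pos: [0.5167, -0.1781, -0.0205]
tcp_rot: [0.0, 0.799, 0.601, -0.0]
ft_force: [-1.6, -2.0, 0.7]
grip_width: 0.0003
gripper_force: 1.0
```

>>> {"api": "arm_command", "payload": {
  "slide": [
    [0.1, 0, 0]
  ],
  "twist": [0],
  "hand": [0]
}}

```text
time: 19.8
ee_pos: [0.5169, -0.1774, -0.0205]
tcp_rot: [0.0, 0.799, 0.601, -0.0]
ft_force: [-1.1, -3.6, -0.8]
grip_width: 0.0001
gripper_force: 1.8
```

```bash
python3 -c "
from h import *
S=favg(3);cv2.imwrite('pics/side11.png',S[:,:,::-1])
go([.5,-.2,0])
h=cv2.cvtColor(S,cv2.COLOR_RGB2HSV)
for x in (246,248,268,270):print(x,'H',h[238:266,x,0].tolist(),'S',h[238:266,x,1].tolist(),'V',h[238:266,x,2].tolist())"
```

```text
Favg [-0.56 -2.38 -0.16]
t 19.95 tcp [ 0.517  -0.1772 -0.0205] F [-0.21 -2.22  0.  ] w 0.0002 yaw tool x 73.9 tool z [-0. -0. -1.]
slide cm [-2.66 -1.   -2.05]
246 H [9, 10, 11, 12, 14, 15, 15, 15, 15, 15, 15, 15, 15, 15, 15, 15, 15, 15, 15, 15, 14, 15, 14, 14, 15, 14, 14, 15] S [44, 59, 55, 64, 85, 114, 116, 116, 115, 116, 123, 131, 135, 136, 136, 136, 135, 134, 134, 134, 134, 135, 134, 135, 134, 134, 135, 135] V [58, 52, 51, 52, 69, 130, 158, 158, 155, 154, 157, 167, 172, 171, 171, 171, 172, 173, 173, 173, 171, 170, 169, 168, 167, 166, 164, 163]
248 H [10, 12, 13, 15, 15, 15, 16, 15, 15, 15, 15, 15, 14, 14, 14, 15, 15, 14, 14, 15, 15, 15, 15, 14, 15, 15, 15, 15] S [40, 63, 65, 95, 113, 115, 117, 115, 116, 117, 126, 132, 136, 136, 134, 135, 136, 136, 135, 136, 137, 136, 136, 135, 136, 136, 136, 137] V [58, 53, 55, 83, 129, 155, 159, 157, 154, 153, 158, 168, 173, 172, 173, 172, 171, 169, 168, 169, 170, 171, 171, 172, 171, 169, 169, 168]
268 H [12, 12, 14, 15, 15, 15, 15, 15, 15, 14, 14, 15, 15, 15, 14, 14, 14, 15, 15, 15, 15, 15, 15, 14, 14, 14, 14, 15] S [44, 58, 89, 111, 117, 118, 116, 117, 126, 132, 134, 135, 135, 135, 133, 135, 133, 134, 134, 134, 136, 136, 136, 135, 135, 135, 135, 135] V [58, 57, 83, 135, 157, 156, 154, 155, 160, 168, 170, 172, 174, 176, 178, 178, 176, 175, 173, 171, 167, 167, 169, 168, 168, 168, 168, 170]
270 H [13, 12, 14, 14, 14, 14, 14, 14, 14, 14, 14, 15, 15, 15, 14, 15, 15, 15, 15, 14, 15, 15, 15, 15, 14, 14, 14, 14] S [58, 73, 110, 128, 131, 133, 132, 132, 133, 134, 134, 135, 134, 134, 136, 136, 135, 135, 135, 135, 136, 135, 135, 134, 134, 136, 136, 135] V [53, 59, 97, 147, 167, 167, 164, 164, 167, 169, 171, 172, 173, 173, 173, 173, 176, 177, 177, 178, 176, 176, 174, 171, 169, 169, 169, 168]
```

Resistance is rising to about 3.6 N, so the ramp has met the foot. I'll nudge it snug.

>>> {"api": "arm_command", "payload": {
  "slide": [
    [0.1, 0, 0],
    [0, 0, 0]
  ],
  "twist": [0, 0],
  "hand": [0, 0]
}}

```text
time: 20.15
ee_pos: [0.5172, -0.1766, -0.0205]
tcp_rot: [0.0, 0.799, 0.601, -0.0]
ft_force: [-2.6, -4.7, -1.6]
grip_width: 0.0002
gripper_force: 2.5
```

>>> {"api": "arm_command", "payload": {
  "slide": [
    [0.1, 0, 0],
    [0, 0, 0]
  ],
  "twist": [0, 0],
  "hand": [0, 0]
}}

```text
time: 20.35
ee_pos: [0.5175, -0.176, -0.0205]
tcp_rot: [0.0, 0.799, 0.601, -0.001]
ft_force: [-1.4, -5.8, -1.5]
grip_width: 0.0
gripper_force: 3.3
```

```bash
python3 -c "
from h import *
S=favg(3);print(strip(cv2.imread('pics/side0.png')),strip(S));go([.5,-.2,0])
h=cv2.cvtColor(S,cv2.COLOR_RGB2HSV)
for x in (246,268):print(x,'S',h[238:256,x,1].tolist())"
```

```text
Favg [-1.48 -6.46 -1.77]
[np.float64(198.1), np.float64(196.56), np.float64(192.96), np.float64(191.32)] [np.float64(197.74), np.float64(199.04), np.float64(192.91), np.float64(192.6)]
t 20.5 tcp [ 0.5175 -0.176  -0.0205] F [-1.4  -6.24 -1.93] w -0.0 yaw tool x 73.9 tool z [-0.    -0.001 -1.   ]
slide cm [-2.8  -1.01 -2.04]
246 S [57, 63, 64, 77, 100, 112, 116, 117, 114, 117, 127, 134, 134, 136, 136, 136, 135, 136]
268 S [50, 77, 107, 114, 117, 117, 117, 122, 131, 133, 134, 135, 134, 134, 134, 134, 133, 134]
```

Snug at 6.5 N. Now I'll back off, lift and return over the corner.

>>> {"api": "arm_command", "payload": {
  "slide": [
    [-0.5, 0, 0],
    [-1.5, 0, 0],
    [-1, 0, -1],
    [0, 0, -3],
    [0, 0, -4],
    [0, 0, -4],
    [0, 0, 0],
    [0, 0, 0]
  ],
  "twist": [0, 0, 0, 0, 0, 0, 0, 0],
  "hand": [0, 0, 0, 0, 0, 0, 0, 0]
}}

```text
time: 21.3
ee_pos: [0.5098, -0.2051, 0.1009]
tcp_rot: [0.001, 0.799, 0.601, 0.001]
ft_force: [0.3, 0.2, -0.1]
grip_width: 0.0
gripper_force: 0.0
```

```bash
python3 -c "
from h import *
S=favg(2);T=manip.read_camera('top');cv2.imwrite('pics/side12.png',S[:,:,::-1]);cv2.imwrite('pics/top12.png',T[:,:,::-1]);print(strip(S));go([[.5426,-.0775,.06]])"
```

```text
Favg [-0.26  0.23 -0.37]
[np.float64(175.0), np.float64(175.0), np.float64(192.93), np.float64(192.19)]
t 21.45 tcp [ 0.5083 -0.2039  0.0985] F [ 0.16 -0.3  -0.36] w -0.0 yaw tool x 73.9 tool z [-0.002  0.001 -1.   ]
slide cm [13.09 -0.2   3.86]
```

>>> {"api": "arm_command", "payload": {
  "slide": [
    [4, 0, 0],
    [4, 0, 0],
    [4, -0.2, 0],
    [1.1, 0, 1],
    [0, 0, 1.5],
    [0, 0, 1],
    [0, 0, 0],
    [0, 0, 0]
  ],
  "twist": [0, 0, 0, 0, 0, 0, 0, 0],
  "hand": [0, 0, 0, 0, 0, 0, 0, 0]
}}

```text
time: 22.25
ee_pos: [0.5432, -0.0781, 0.0641]
tcp_rot: [-0.0, 0.799, 0.601, -0.0]
ft_force: [-0.4, -0.7, -0.6]
grip_width: -0.0003
gripper_force: 0.0
```

```bash
python3 -c "
from h import *
S=favg(2);print(strip(S));go([[.5426,-.0775,.0525]])
h=cv2.cvtColor(S,cv2.COLOR_RGB2HSV)
for x in (246,252,264,268):print(x,'S',h[238:256,x,1].tolist())
a=cv2.imread('pics/side0.png')
for n,o in(('adaptor',(285,210,320,250)),('tee',(180,240,215,285)),('packer',(195,172,225,202))):
  x0,y0,x1,y1=o;print(n,np.abs(S[y0:y1,x0:x1,::-1].astype(int)-a[y0:y1,x0:x1]).mean().round(1))"
```

```text
Favg [ 0.27 -0.16 -0.21]
[np.float64(198.09), np.float64(196.49), np.float64(192.93), np.float64(192.09)]
t 22.35 tcp [ 0.5438 -0.0782  0.0649] F [ 0.72  0.96 -0.73] w 0.0001 yaw tool x 73.9 tool z [ 0. -0. -1.]
slide cm [ 0.04 -0.14  1.24]
246 S [110, 117, 116, 117, 117, 117, 118, 117, 116, 116, 127, 134, 136, 136, 136, 135, 136, 135]
252 S [113, 116, 118, 116, 118, 118, 116, 117, 117, 123, 132, 134, 134, 136, 136, 136, 135, 134]
264 S [116, 116, 116, 116, 116, 117, 116, 117, 126, 134, 134, 135, 135, 135, 136, 135, 135, 135]
268 S [116, 116, 117, 117, 116, 118, 117, 121, 129, 134, 135, 134, 134, 134, 133, 135, 135, 135]
adaptor 4.6
tee 3.9
packer 4.8
```

The unit is level, with strip rows equal to the start, and the bystanders are unmoved. Pressing now.

>>> {"api": "arm_command", "payload": {
  "slide": [
    [0, -0.1, 0.6],
    [0, 0, 0.5],
    [0, 0, 0.1],
    [0, 0, 0],
    [0, 0, 0]
  ],
  "twist": [0, 0, 0, 0, 0],
  "hand": [0, 0, 0, 0, 0]
}}

```text
time: 22.85
ee_pos: [0.5427, -0.0773, 0.0526]
tcp_rot: [0.0, 0.799, 0.601, 0.0]
ft_force: [-0.2, -0.4, 0.7]
grip_width: 0.0002
gripper_force: 0.0
```

>>> {"api": "arm_command", "payload": {
  "slide": [
    [0, 0, 0.1],
    [0, 0, 0],
    [0, 0, 0]
  ],
  "twist": [0, 0, 0],
  "hand": [0, 0, 0]
}}

```text
time: 23.15
ee_pos: [0.5427, -0.0773, 0.0515]
tcp_rot: [0.0, 0.799, 0.601, 0.0]
ft_force: [-0.5, -0.6, -0.4]
grip_width: 0.0004
gripper_force: 0.0
```

>>> {"api": "arm_command", "payload": {
  "slide": [
    [0, 0, 0.05],
    [0, 0, 0],
    [0, 0, 0]
  ],
  "twist": [0, 0, 0],
  "hand": [0, 0, 0]
}}

```text
time: 23.45
ee_pos: [0.5428, -0.0774, 0.0513]
tcp_rot: [0.0, 0.799, 0.601, 0.0]
ft_force: [-1.9, 0.4, 3.6]
grip_width: -0.0
gripper_force: 2.1
```

>>> {"api": "arm_command", "payload": {
  "slide": [
    [0, 0, 0.05],
    [0, 0, 0],
    [0, 0, 0]
  ],
  "twist": [0, 0, 0],
  "hand": [0, 0, 0]
}}

```text
time: 23.75
ee_pos: [0.5428, -0.0774, 0.0512]
tcp_rot: [0.0, 0.799, 0.601, 0.0]
ft_force: [-2.4, 0.9, 9.8]
grip_width: -0.0001
gripper_force: 4.7
```

>>> {"api": "arm_command", "payload": {
  "slide": [
    [0, 0, 0.03],
    [0, 0, 0],
    [0, 0, 0],
    [0, 0, 0],
    [0, 0, 0]
  ],
  "twist": [0, 0, 0, 0, 0],
  "hand": [0, 0, 0, 0, 0]
}}

```text
time: 24.25
ee_pos: [0.5427, -0.0775, 0.051]
tcp_rot: [0.0, 0.799, 0.601, 0.0]
ft_force: [-3.8, 0.7, 12.2]
grip_width: -0.0004
gripper_force: 6.0
```

```bash
python3 -c "
from h import *
S=favg(4);print(strip(S));go([[.5426,-.0775,.0525]])"
```

```text
Favg [-3.72  0.28 11.87]
[np.float64(198.14), np.float64(196.61), np.float64(192.92), np.float64(192.04)]
t 24.45 tcp [ 0.5427 -0.0774  0.051 ] F [-3.38 -0.42 11.95] w 0.0002 yaw tool x 73.9 tool z [ 0.001 -0.    -1.   ]
slide cm [-0.01 -0.01 -0.15]
```

A steady 12 N with no sinking and the lid still level, so I'm handing it in.

```bash
python3 -c "
from bench import manip
print(manip.finish_job())"
```

```text
the job is handed in; nothing more can be done
None
```

The job is handed in, with no verdict returned: the unit sank about 5.5 mm when first pressed; with the wedge pushed snug under the loose foot (about 6.5 N) it stayed level and did not rock under the final 12 N press, held at hand-in with the fingers clear of the wedge.

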